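# Make up two guest kits at the linen closet

## Task

Make up the two guest kits from the closet stock: put the amber bottle, the yellow tin and the wooden nail brush in the olive tray, and the green bottle and the red tin in the grey tray. Bottles must stand upright and the tins and brush lie right way up, each flat on the floor of its tray and none on top of another; set them down, do not drop them. Leave the blue bottle and the bare metal tin where they are.

Things in the scene. Friction and masses are not known exactly. Their poses are not given: they have to be found in the camera images.
- olive_tray: olive-green open tray with a cream band outside, one undivided space, fixed to the surface; outside 240 mm along its x, 160 mm along its y, 40 mm high; walls 5 mm, floor 5 mm thick (inside 230 x 150 mm, 35 mm deep). Origin: centre of its underside on the work surface; z up. It stands to the left or right of the stock, turned by up to about 0.2 rad
- grey_tray: grey open tray with a cream band outside, one undivided space, fixed to the surface; outside 240 mm along its x, 160 mm along its y, 40 mm high; walls 5 mm, floor 5 mm thick (inside 230 x 150 mm, 35 mm deep). Origin: centre of its underside on the work surface; z up. It stands to the left or right of the stock, turned by up to about 0.2 rad
- amber_bottle: amber (orange-brown) bottle with a white cap; round, upright, 44 mm diameter from the base to 58 mm up, sloping shoulder to 67 mm, then a 26 mm diameter cap to the top at 90 mm; about 0.12 kg. Origin: centre of its underside; z up along the bottle. Yaw is of no account
- green_bottle: green bottle with a black cap; round, upright, 44 mm diameter from the base to 58 mm up, sloping shoulder to 67 mm, then a 26 mm diameter cap to the top at 90 mm; about 0.12 kg. Origin: centre of its underside; z up along the bottle. Yaw is of no account
- yellow_tin: yellow tin; flat rectangular soap tin with rounded edges, closed (the lid does not come off), small cream label on its top; 80 mm along its x, 54 mm along its y, 32 mm high, lying flat; about 0.1 kg. Origin: centre of its underside; z up
- red_tin: red tin; flat rectangular soap tin with rounded edges, closed (the lid does not come off), small cream label on its top; 80 mm along its x, 54 mm along its y, 32 mm high, lying flat; about 0.1 kg. Origin: centre of its underside; z up
- nail_brush: wooden nail brush lying bristles down: light-brown wooden back 86 mm along its x, 42 mm along its y, from 18 to 35 mm up, over a stiff cream bristle block 78 x 34 mm, 0 to 18 mm up; about 0.08 kg. Origin: centre of its underside (the bristle ends); z up
- blue_bottle: all-blue bottle with a blue cap (stays in stock); round, upright, 44 mm diameter from the base to 58 mm up, sloping shoulder to 67 mm, then a 26 mm diameter cap to the top at 90 mm; about 0.12 kg. Origin: centre of its underside; z up along the bottle. Yaw is of no account
- metal_tin: bare silver-grey metal tin (stays in stock); flat rectangular soap tin with rounded edges, closed (the lid does not come off), no label; 80 mm along its x, 54 mm along its y, 32 mm high, lying flat; about 0.1 kg. Origin: centre of its underside; z up
Things that resemble listed ones, but are neither listed nor needed, are in the scene too. Of the things that look like the metal_tin, take the one that is farthest to the robot's left at the start.

How it is judged:
By the outcome, as a careful person would: the job done as asked, in the order asked, and still so for the second after the job is handed in, with the robot touching nothing.
It also fails if it takes over 131 s, if anything falls off the work surface, if the arm or the gripper's body presses on something with over 40 N, if the wrist force passes 120 N, or if a joint passes its speed limit or range.

## Robot

A 7-joint arm with a two-finger parallel gripper is mounted at the origin on the work surface. World frame = base frame: x ahead of the robot, y to its left, z up, the work surface at z = 0. Lengths are in mm, angles in rad, forces in N, time in s.
With the tool pointing down it reaches from about 400 to 875 mm from the base axis. Payload 4.4 kg.
Tool frame: the origin (TCP) lies midway between the tips of the shut fingers; the grasp point (between the pads) lies ctrl.grip_depth behind it (ctrl.grip_depth is the distance from the TCP to the grasp point, in mm); z points along the fingers, y is the line along which they close (so a half turn about z gives the same grasp; the last joint's range is limited). The gripper opens to 85 mm and grips with 20 to 120 N. Pads are 22 mm wide; open, the fingers measure 114 mm over their backs; the gripper's body (76 mm by 85 mm) begins 54 mm behind the grasp point. The pads swing forward as they close: fully open they stand 13 mm farther back than shut.
Start: joints at [1.104, 0.628, 0.038, 1.517, -0.027, 0.996, -0.02], TCP at [253.629, -598.49, 231.313] pointing down, gripper open.
Joint ranges: [-3.06, 3.06], [-0.37, 2.12], [-1.25, 1.32], [0.18, 2.47], [-1.1, 4.24], [0.23, 1.98], [-2.94, 2.94]. Speed limits (rad/s): [2.57, 2.57, 3.14, 3.14, 3.14, 3.14, 3.14].

## Interface

Orientations are given as [roll, pitch, yaw] about the fixed x, y, z axes, in that order (R = Rz(yaw) Ry(pitch) Rx(roll)).
In Python, from cell import ctrl gives the robot as it stands.
- The arm moves only by the tool carry_out, never from a script. Its argument "deltas" is one flat list of numbers, 7 for each row, row after row: the turn, a rotation vector about the tool's x, y, z in degrees, then the shift along the tool's x, y, z in m, then the closure, from -1 (fully open) to 1 (shut). In form: [wx, wy, wz, dx, dy, dz, claw, wx, wy, wz, dx, dy, dz, claw, ...]. A call has 1 to 12 rows; each row shifts and turns the commanded pose from where the row before left it, along the tool's axes as they then stand; what a row does not reach is not made up. A row lasts 1/8 s, in which the tool goes at most 62.5 mm and 10.7 degrees, less where a joint would pass 70% of its speed; a pose out of reach is approached as far as the arm can. A call with a gripper value outside its range is refused whole. The fingers move at their own pace and stop on an object; the grip force is fixed at half the most. Time passes only in rows, so rows that do not move let the fingers close. It gives the time, the measured TCP pose, the force, the opening and the grip force at its end, in the units of the state.
- ctrl.read_state(): the state, without advancing time (a new reading comes with each control period).
- ctrl.get_image(name): name is "side" or "top"; returns the picture (384x512x3 uint8, red, green, blue); there is no depth.
- ctrl.calibration(name): a dict with "mtx" (3x3 intrinsics, pixels), "distortion" ([k1, k2, p1, p2, k3] as OpenCV has them; the pictures are not rectified), "R" (3x3) and "t" (3): a world point X has camera coordinates R X + t. Camera axes: x right, y down, z forward; pixel columns grow to the right and rows downward; lengths in mm; the calibration is good to about 2 mm. A picture is of the moment at which its call begins. calibration takes no time and is no camera call.
- ctrl.finish_job(): hands the job in; it is judged then, once.
The state is a dict: "clock": time; "qpos": joint angles; "qd": joint speeds; "tau": joint torques, N m; "eef_pos": TCP position; "tool_rot": TCP orientation; "force": force on the tool from outside, world axes, zero at the start; "torque": the same for the moment, N m; "width": finger opening in mm; "gripper_force": force on a finger pad.
Only numpy, scipy, OpenCV 4.12 (cv2) and the standard library are available. Lean on these libraries where they do the work, as an engineer would, in place of code of your own. Each camera call takes 0.05 s, during which the arm holds its last target. There are 200 camera calls.

## Working session

There is one attempt and no reset: what is moved stays moved. The work goes in short steps, Python scripts to look and compute and a tool call to move; the robot and the scene stay as the last step left them, time stands still between calls to the robot, and variables do not carry over. Pictures are saved under pics/ and viewed, at most 14 in all, crops included, and the job is handed in when it is done.

Besides the shell and the picture viewer there is one more tool, called after ">>>" as name(argument=value, ...) on one line, values as JSON. carry_out: Moves the arm, as the interface text tells. Its arguments: {"type":"object","properties":{"deltas":{"type":"array"}},"required":["deltas"]}

```bash
mkdir -p pics; ls
python3 - <<'E'
from cell import ctrl
import cv2
for n in("top","side"):
    im=ctrl.get_image(n); cv2.imwrite(f"pics/{n}0.png",im[:,:,::-1])
    c=ctrl.calibration(n); print(n,c)
print(ctrl.read_state(),ctrl.grip_depth)
E
```

```text
pics
top {'mtx': array([[349.3251797 ,   0.        , 255.68578219],
       [  0.        , 349.3251797 , 190.61449072],
       [  0.        ,   0.        ,   1.        ]]), 'distortion': array([-0.09249601,  0.        ,  0.        ,  0.        ,  0.        ]), 'R': array([[-0.0068003 , -0.9992069 , -0.03923436],
       [-0.99266824,  0.01148039, -0.12032445],
       [ 0.12067944,  0.03812846, -0.99195902]]), 't': array([ 19.34487312, 455.6965132 , 688.99188231])}
side {'mtx': array([[381.26474565,   0.        , 262.28110158],
       [  0.        , 381.26474565, 190.62572087],
       [  0.        ,   0.        ,   1.        ]]), 'distortion': array([-0.08698484,  0.        ,  0.        ,  0.        ,  0.        ]), 'R': array([[ 0.97648481, -0.21549799,  0.0061668 ],
       [-0.16021576, -0.74453046, -0.64807817],
       [ 0.14425091,  0.63185047, -0.76154886]]), 't': array([-474.39514927,   97.87808452,  740.58404947])}
{'clock': 0.1, 'qpos': array([ 1.10418186,  0.62926126,  0.03842235,  1.51826107, -0.02704358,
        0.99627107, -0.02001033]), 'qd': array([-0.00181706, -0.00114981,  0.00027883, -0.00323497, -0.00125551,
        0.00023759,  0.00058047]), 'tau': array([ 2.66237905e-03, -5.64527214e+01,  1.23020343e+00, -1.93972939e+01,
        1.12630139e-02,  5.41795351e-03,  3.65767823e-05]), 'eef_pos': array([ 253.44804851, -597.95673159,  230.47787936]), 'tool_rot': array([-3.13990830e+00, -3.27185447e-05,  4.00798671e-01]), 'force': array([1.0809459 , 0.03580964, 0.26815029]), 'torque': array([-0.01413802,  0.00694305, -0.02784009]), 'gripper_force': 0.0, 'width': 85.41003791114319} 18.700000000000003
```

View pics/top0.png

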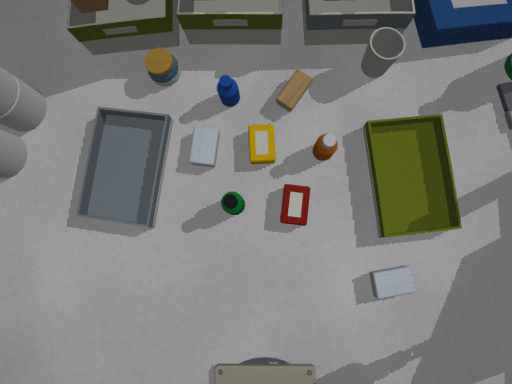

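View pics/side0.png

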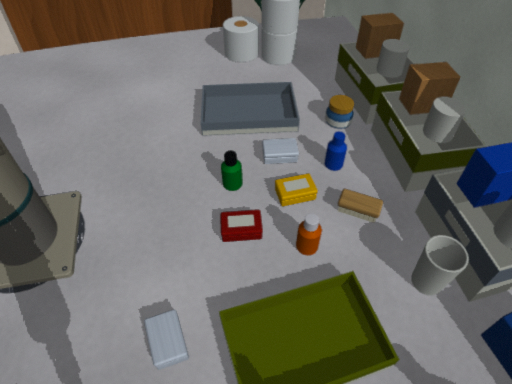

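The top view (robot at the bottom, +x up, +y left) shows:
- **Trays:** grey (126,167), olive (411,176).
- **Bottles:** amber (325,147), green (233,203), blue (229,91).
- **Tins:** yellow (262,143), red (295,205), metal (205,146).
- **Brush:** (294,90).

The side view agrees. Possible mix-ups:
- **Amber bottle:** the orange-lid jar (161,65).
- **Brush:** the brown boxes at the top left.
- **Green bottle:** the green thing at the right edge (510,67).
- **Metal tin:** the ribbed grey block at (393,282).
- **Olive tray:** the olive-banded bins along the top edge.

None of these matches its description, so I keep the choices listed above.

```bash
cat > h.py <<'E'
import numpy as np, cv2
from cell import ctrl
def plane(n,px,z):
    c=ctrl.calibration(n); p=cv2.undistortPoints(np.float64(px).reshape(-1,1,2),c["mtx"],c["distortion"])[:,0]
    d=np.c_[p,np.ones(len(p))]@c["R"]; o=-c["R"].T@c["t"]
    return (o+d*((z-o[2])/d[:,2])[:,None])[:,:2]
def blob(im,seed,lo,hi,rad=90,close=5):
    h=cv2.cvtColor(im,cv2.COLOR_RGB2HSV); m=cv2.inRange(h,np.array(lo),np.array(hi))
    r=np.zeros_like(m); cv2.circle(r,seed,rad,255,-1); m&=r
    m=cv2.morphologyEx(m,cv2.MORPH_CLOSE,np.ones((close,close)))
    cs,_=cv2.findContours(m,cv2.RETR_EXTERNAL,cv2.CHAIN_APPROX_NONE)
    return max(cs,key=cv2.contourArea)[:,0].astype(float)
def rect(n,c,z):
    (cx,cy),(w,h),_=r=cv2.minAreaRect(plane(n,c,z).astype(np.float32)); b=cv2.boxPoints(r)
    e=[b[1]-b[0],b[2]-b[1]]; L=max(e,key=np.linalg.norm); a=(np.arctan2(L[1],L[0])+np.pi/2)%np.pi-np.pi/2
    return np.round([cx,cy,max(w,h),min(w,h)],1),round(float(a),3)
E
python3 - <<'E'
from h import *
T={n:cv2.imread(f"pics/{n}0.png")[:,:,::-1].copy() for n in("top","side")}
S={"yellow":((262,143),(296,189),(20,150,80),(32,255,255),32,30),
"red":((295,205),(241,225),(0,120,40),(8,255,255),32,30),
"brush":((294,90),(360,205),(8,60,100),(22,255,255),35,30),
"amber":((325,147),(309,237),(3,150,60),(14,255,255),58,30),
"green":((233,203),(232,173),(55,120,30),(80,255,255),58,30),
"blue":((229,91),(336,152),(105,150,40),(125,255,255),90,30),
"olive":((411,176),(306,335),(28,130,30),(42,255,255),40,95),
"grey":((126,167),(250,107),(95,35,40),(118,140,170),40,75)}
for k,(a,b,lo,hi,z,r) in S.items():
    for n,s in(("top",a),("side",b)):
        try:
            c=blob(T[n],s,lo,hi,r if n=="top" else r+15); print(k,n,*rect(n,c,z),"area",cv2.contourArea(c.astype(np.float32)))
        except Exception as e: print(k,n,e)
# labels / caps
h={n:cv2.cvtColor(T[n],cv2.COLOR_RGB2HSV) for n in T}
def lab(n,seed,lo,hi,z,r):
    c=blob(T[n],seed,lo,hi,r,1); m=cv2.moments(c.astype(np.float32)); p=(m["m10"]/m["m00"],m["m01"]/m["m00"]); return np.round(p,1),np.round(plane(n,[p],z)[0],1),m["m00"]
for k,s,z,r in(("yellow",((262,143),(296,185)),32,11),("red",((295,205),(241,221)),32,11)):
    for n,q in zip(("top","side"),s): print(k,"label",n,*lab(n,q,(0,0,120),(60,110,255),z,r))
print("amber cap",*lab("top",(329,141),(0,0,130),(180,90,255),90,9),*lab("side",(312,222),(0,0,130),(180,70,255),79,9))
print("green cap",*lab("top",(231,201),(0,0,0),(180,255,45),90,10),*lab("side",(231,158),(0,0,0),(180,255,45),79,12))
o=np.hstack([cv2.resize(T["top"][60:240,190:350],None,fx=2.5,fy=2.5),cv2.resize(T["side"][130:290,200:360],(400,450))[:450]])
cv2.imwrite("pics/crop1.png",o[:,:,::-1])
E
```

```text
yellow top [553.2   2.3  81.2  51.9] -0.004 area 893.0
yellow side [554.5 -10.6  82.8  71.6] 0.045 area 939.5
red top [426.3 -64.5  77.9  52.1] -0.124 area 925.0
red side [427.  -76.3  77.2  68.9] -0.122 area 1108.5
brush top [672.4 -68.8  81.4  42. ] -0.61 area 662.5
brush side [672.5 -74.9  82.6  47.7] -0.625 area 624.0
amber top [ 532.2 -122.7   44.1   41.3] 1.355 area 227.5
amber side [ 536.1 -148.7   66.7   41.2] 1.126 area 504.5
green top [427.8  59.3  44.8  40.2] 0.779 area 368.5
green side [427.7  32.4  82.8  40.3] 1.463 area 445.5
blue top [647.9  66.1  64.3  38. ] 0.314 area 449.0
blue side [647.6  27.  116.3  38. ] 1.116 area 546.0
olive top [ 485.5 -305.   238.9  166.3] 0.097 area 8968.0
olive side [ 487.  -312.7  239.5  164.5] 0.094 area 13921.0
grey top [538.1 335.3 262.1 130.5] -0.596 area 2281.0
grey side [511.5 281.5 237.7 184.1] -0.143 area 4018.0
yellow label top [261.3 142.9] [555.2   2.6] 227.5
yellow label side [295.9 184.3] [558.    1.4] 173.0
red label top [294.9 205. ] [425.2 -64.2] 245.0
red label side [240.9 220.4] [428.7 -66. ] 205.5
amber cap [329.9 138.9] [ 545.8 -129.2] 135.5 [312.8 220.7] [ 549.5 -127.7] 165.0
green cap [229.8 201.2] [428.9  61.4] 132.5 [230.  158.4] [430.5  58.8] 137.5
```

View pics/crop1.png

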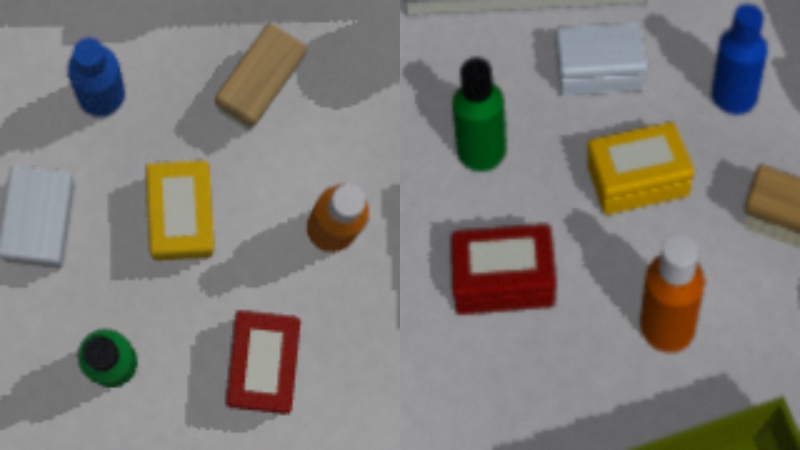

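The crop confirms the five chosen things. Next I refine the grey tray and the yaws, and work out the first move.

```bash
cat >> h.py <<'E'
from scipy.spatial.transform import Rotation as Ro
def go(x,y,z,yaw,cur=None):
    """shift in tool axes (mm) and turn (deg) from measured pose to tool-down target; yaw mod pi nearest"""
    s=ctrl.read_state(); p=s["eef_pos"]; R0=Ro.from_euler("xyz",s["tool_rot"])
    best=min((Ro.from_euler("xyz",[np.pi,0,yaw+k*np.pi]) for k in(-1,0,1)),key=lambda R:(R0.inv()*R).magnitude())
    d=R0.inv().apply(np.array([x,y,z])-p)
    print("shift mm",np.round(d,1),"turn deg",np.round(np.degrees((R0.inv()*best).as_rotvec()),1),"pos",np.round(p,1),"rot",np.round(s["tool_rot"],3),"q7",round(s["qpos"][6],2),"w",round(s["width"],1),"gf",round(s["gripper_force"],1),"t",round(s["clock"],1))
E
python3 - <<'E'
from h import *
T={n:cv2.imread(f"pics/{n}0.png")[:,:,::-1].copy() for n in("top","side")}
h=cv2.cvtColor(T["top"],cv2.COLOR_RGB2HSV); print([h[v,u].tolist() for u,v in((126,167),(90,160),(164,160),(135,111),(120,222),(180,200),(60,200))])
for n,s,r in(("top",(126,167),75),("side",(250,107),65)):
    for lo in(25,40):
        c=blob(T[n],s,(90,lo,30),(125,255,190),r,9); print("grey",n,lo,*rect(n,c,40),*rect(n,c,5))
print("hand corners grey",plane("top",[(98,106),(171,113),(157,227),(80,217)],40).round())
print("olive",plane("top",[(365,120),(444,115),(459,230),(382,236)],40).round())
for k,q,n in(("yellow",(262,143),"top"),("red",(295,205),"top")): print(k,rect(n,blob(T[n],q,(0,0,120),(60,110,255),11,1),32))
go(547,-129,150,0.4)
E
```

```text
[[105, 33, 109], [110, 29, 79], [40, 12, 126], [106, 30, 112], [105, 23, 110], [150, 2, 150], [165, 3, 149]]
grey top 25 [512.6 292.6 238.3 166.9] -0.145 [519.8 307.9 250.3 175.2] -0.145
grey top 40 [623.1 291.7   9.    2.2] -1.358 [636.5 307.1   9.4   2.4] -1.516
grey side 25 [511.7 281.6 239.6 186.2] -0.145 [520.  327.8 253.8 197.3] -0.145
grey side 40 [511.5 281.7 236.1 183.4] -0.145 [519.7 327.8 250.1 194.3] -0.145
hand corners grey [[644. 357.]
 [622. 193.]
 [382. 216.]
 [403. 383.]]
olive [[ 599. -213.]
 [ 610. -382.]
 [ 370. -394.]
 [ 361. -236.]]
yellow (array([555.7,   2.8,  45.3,  26. ]), 0.045)
red (array([425.2, -64.2,  44.4,  27. ]), -0.117)
shift mm [ 453.3 -317.1   81. ] turn deg [-0.1 -0.   0. ] pos [ 253.4 -598.   230.5] rot [-3.14  -0.     0.401] q7 -0.02 w 85.4 gf 0.0 t 0.1
```

>>> carry_out(deltas=[0, 0, 0, 0.042, -0.029, 0, -1, 0, 0, 0, 0.042, -0.029, 0, -1, 0, 0, 0, 0.042, -0.029, 0, -1, 0, 0, 0, 0.042, -0.029, 0, -1, 0, 0, 0, 0.042, -0.029, 0, -1, 0, 0, 0, 0.042, -0.029, 0, -1, 0, 0, 0, 0.042, -0.029, 0, -1, 0, 0, 0, 0.042, -0.029, 0, -1, 0, 0, 0, 0.042, -0.029, 0, -1, 0, 0, 0, 0.042, -0.029, 0, -1, 0, 0, 9, 0.033, -0.027, 0.02, -1, 0, 0, 8.5, 0, 0, 0.03, -1])

```text
clock: 1.6
eef_pos: [549.6, -125.0, 181.1]
tool_rot: [-3.14, -0.003, 0.098]
force: [-0.2, -1.1, -0.6]
width: 85.1
gripper_force: 0.0
```

```bash
python3 -c "
from h import *
go(547.5,-129,26,.095)"
```

```text
shift mm [ -3.    4.1 155. ] turn deg [-0.1 -0.2  0.1] pos [ 549.6 -125.   181.1] rot [-3.14e+00 -3.00e-03  9.80e-02] q7 -1.23 w 85.1 gf 0.0 t 1.6
```

>>> carry_out(deltas=[0, 0, 0, -0.003, 0.004, 0.02, -1, 0, 0, 0, 0, 0, 0.03, -1, 0, 0, 0, 0, 0, 0.03, -1, 0, 0, 0, 0, 0, 0.03, -1, 0, 0, 0, 0, 0, 0.02, -1, 0, 0, 0, 0, 0, 0.015, -1, 0, 0, 0, 0, 0, 0.012, -1, 0, 0, 0, 0, 0, 0, 1, 0, 0, 0, 0, 0, 0, 1, 0, 0, 0, 0, 0, 0, 1, 0, 0, 0, 0, 0, 0, 1, 0, 0, 0, 0, 0, 0, 1])

```text
clock: 3.1
eef_pos: [545.0, -133.7, 25.4]
tool_rot: [-3.141, -0.001, 0.096]
force: [-1.0, 2.3, 6.3]
width: 43.0
gripper_force: 61.0
```

```bash
python3 -c "
from h import *
go(547.5,-129,150,.095)
for n in ('top','side'): cv2.imwrite(f'pics/{n}1.png',ctrl.get_image(n)[:,:,::-1])
print(ctrl.read_state()['force'])"
```

```text
shift mm [   3.1   -4.5 -124.6] turn deg [-0.  -0.1  0. ] pos [ 545.  -133.7   25.4] rot [-3.141e+00 -1.000e-03  9.600e-02] q7 -1.19 w 43.0 gf 61.0 t 3.1
[-0.47884137  0.91851316  5.94698067]
```

View pics/side1.png

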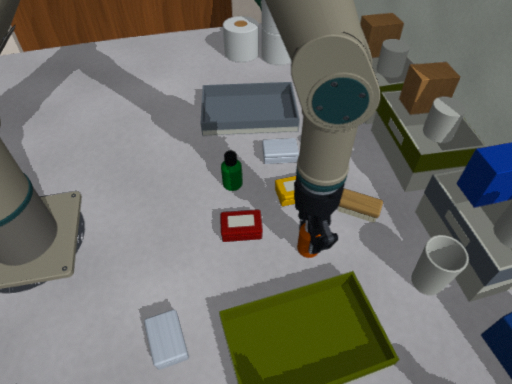

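The gripper has the amber bottle (43 mm, 61 N) at about (308,240) in the side view, and the yellow tin and brush are undisturbed. Lift it and carry it over the tray.

>>> carry_out(deltas=[0, 0, 0, 0, 0, -0.02, 1, 0, 0, 0, 0, 0, -0.04, 1, 0, 0, 0, 0, 0, -0.04, 1, 0, 0, 0, 0.0, 0.03, 0, 1, 0, 0, 0, 0.004, 0.04, 0, 1, 0, 0, 0, 0.003, 0.04, 0, 1, 0, 0, 0, 0.003, 0.04, 0, 1, 0, 0, 0, 0, 0.018, 0, 1, 0, 0, 0, 0, 0, 0, 1, 0, 0, 0, 0, 0, 0, 1])

```text
clock: 4.45
eef_pos: [570.4, -297.8, 124.1]
tool_rot: [-3.139, 0.0, 0.097]
force: [0.1, -0.8, -1.8]
width: 42.5
gripper_force: 61.2
```

```bash
python3 -c "
from h import *
go(570.5,-300,25.4+5.5,.095)"
```

```text
shift mm [-0.1  2.4 93.2] turn deg [-0.1  0.   0.1] pos [ 570.4 -297.8  124.1] rot [-3.139  0.     0.097] q7 -0.98 w 42.5 gf 61.2 t 4.5
```

>>> carry_out(deltas=[0, 0, 0, 0, 0.002, 0.02, 1, 0, 0, 0, 0, 0, 0.03, 1, 0, 0, 0, 0, 0, 0.02, 1, 0, 0, 0, 0, 0, 0.012, 1, 0, 0, 0, 0, 0, 0.006, 1, 0, 0, 0, 0, 0, 0.002, 1, 0, 0, 0, 0, 0, 0, 1, 0, 0, 0, 0, 0, 0, 1])

```text
clock: 5.45
eef_pos: [571.1, -302.7, 35.0]
tool_rot: [3.141, -0.001, 0.095]
force: [0.0, -0.0, -1.4]
width: 42.5
gripper_force: 61.2
```

```bash
python3 -c "
from h import *
go(570.5,-300,25.4+5,.095)
print(ctrl.read_state()['force'])
for n in ('top','side'): cv2.imwrite(f'pics/{n}2.png',ctrl.get_image(n)[:,:,::-1])"
```

```text
shift mm [-0.3 -2.7  4.6] turn deg [ 0.  -0.1  0. ] pos [ 571.1 -302.7   35. ] rot [ 3.141e+00 -1.000e-03  9.500e-02] q7 -0.97 w 42.5 gf 61.2 t 5.5
[ 0.0351708  -0.02395776 -1.43456698]
```

View pics/side2.png

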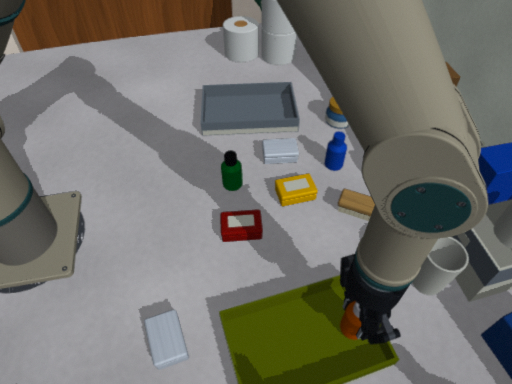

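>>> carry_out(deltas=[0, 0, 0, 0, 0, 0.002, 1, 0, 0, 0, 0, 0, 0.001, 1, 0, 0, 0, 0, 0, 0.001, 1, 0, 0, 0, 0, 0, 0, 1])

```text
clock: 6.05
eef_pos: [570.5, -302.4, 30.5]
tool_rot: [-3.142, 0.0, 0.095]
force: [-1.3, 0.4, 1.1]
width: 42.8
gripper_force: 61.5
```

>>> carry_out(deltas=[0, 0, 0, 0, 0, 0, -0.4, 0, 0, 0, 0, 0, 0, -0.6, 0, 0, 0, 0, 0, 0, -0.6, 0, 0, 0, 0, 0, -0.02, -0.6, 0, 0, 0, 0, 0, -0.04, -0.6, 0, 0, 0, 0, 0, -0.05, -0.6, 0, 0, 0, 0, 0, -0.03, -0.8, 0, 0, 0, 0, 0, 0, -1])

```text
clock: 7.05
eef_pos: [572.6, -303.6, 174.9]
tool_rot: [3.138, -0.007, 0.095]
force: [0.5, 0.1, -0.1]
width: 85.7
gripper_force: 0.0
```

```bash
python3 -c "
from h import *
go(555.5,2.5,6,.04)
print(ctrl.read_state()['force'])"
```

```text
shift mm [  10.9 -307.   167.7] turn deg [ 0.2 -0.4  3.2] pos [ 572.6 -303.6  174.9] rot [ 3.138 -0.007  0.095] q7 -0.98 w 85.7 gf 0.0 t 7.0
[ 0.52874534  0.09953961 -0.08889674]
```

>>> carry_out(deltas=[0, 0, 0, 0.0015, -0.037, 0, -1, 0, 0, 0, 0.0015, -0.045, 0, -1, 0, 0, 0, 0.0015, -0.045, 0, -1, 0, 0, 0, 0.0015, -0.045, 0, -1, 0, 0, 0, 0.002, -0.045, 0, -1, 0, 0, 0, 0.002, -0.045, 0, -1, 0, 0, 0, 0.001, -0.037, 0, -1, 0, 0, 3, 0, -0.008, 0.03, -1, 0, 0, 0, 0, 0, 0.03, -1, 0, 0, 0, 0, 0, 0.03, -1, 0, 0, 0, 0, 0, 0, -1, 0, 0, 0, 0, 0, 0, -1])

```text
clock: 8.55
eef_pos: [552.7, 4.1, 81.1]
tool_rot: [3.142, -0.001, 0.043]
force: [1.0, -0.6, 0.4]
width: 85.3
gripper_force: 0.0
```

```bash
python3 -c "
from h import *
go(555.5,2.5,6,.04)"
```

```text
shift mm [ 2.6  1.7 75.1] turn deg [ 0.  -0.   0.2] pos [552.7   4.1  81.1] rot [ 3.142e+00 -1.000e-03  4.300e-02] q7 -1.49 w 85.3 gf 0.0 t 8.6
```

>>> carry_out(deltas=[0, 0, 0, 0.003, 0.002, 0.015, -1, 0, 0, 0, 0, 0, 0.02, -1, 0, 0, 0, 0, 0, 0.02, -1, 0, 0, 0, 0, 0, 0.012, -1, 0, 0, 0, 0, 0, 0.008, -1, 0, 0, 0, 0, 0, 0, -1, 0, 0, 0, 0, 0, 0, 1, 0, 0, 0, 0, 0, 0, 1, 0, 0, 0, 0, 0, 0, 1, 0, 0, 0, 0, 0, 0, 1, 0, 0, 0, 0, 0, 0, 1])

```text
clock: 9.93
eef_pos: [556.0, 2.3, 6.2]
tool_rot: [3.142, -0.001, 0.043]
force: [-1.3, -0.1, 6.1]
width: 53.0
gripper_force: 63.3
```

```bash
python3 -c "
from h import *
go(555.5,2.5,6,.04); print(ctrl.read_state()['force'])"
```

```text
shift mm [-0.5 -0.2  0.2] turn deg [ 0.  -0.1  0.2] pos [556.    2.3   6.2] rot [ 3.142e+00 -1.000e-03  4.300e-02] q7 -1.47 w 53.0 gf 63.3 t 9.9
[-1.32549568 -0.13830437  6.10691928]
```

>>> carry_out(deltas=[0, 0, 0, 0, 0, -0.02, 1, 0, 0, 0, 0, 0, -0.04, 1, 0, 0, 0, 0, 0, -0.04, 1, 0, 0, -10, 0, 0, -0.02, 1, 0, 0, -10, 0, 0, 0, 1, 0, 0, -10, 0, 0, 0, 1, 0, 0, -10, 0, 0, 0, 1, 0, 0, -10, 0, 0, 0, 1, 0, 0, -10, 0, 0, 0, 1, 0, 0, -10, 0, 0, 0, 1, 0, 0, -10, 0, 0, 0, 1, 0, 0, -10, 0, 0, 0, 1])

```text
clock: 11.42
eef_pos: [555.2, 2.2, 125.4]
tool_rot: [-3.142, 0.0, 1.619]
force: [-0.1, -0.3, -1.4]
width: 53.0
gripper_force: 63.0
```

```bash
python3 -c "
from h import *
go(421.3,-314,11.5,.095+np.pi/2)"
```

```text
shift mm [-309.3 -149.1  114. ] turn deg [-0.   0.  -2.7] pos [555.2   2.2 125.4] rot [-3.142  0.     1.619] q7 -0.34 w 53.0 gf 63.0 t 11.4
```

>>> carry_out(deltas=[0, 0, 0, -0.02, -0.01, 0, 1, 0, 0, 0, -0.035, -0.017, 0, 1, 0, 0, 0, -0.035, -0.017, 0, 1, 0, 0, 0, -0.035, -0.017, 0, 1, 0, 0, 0, -0.035, -0.017, 0, 1, 0, 0, 0, -0.035, -0.017, 0, 1, 0, 0, 0, -0.035, -0.017, 0, 1, 0, 0, 0, -0.035, -0.017, 0, 1, 0, 0, 0, -0.03, -0.014, 0, 1, 0, 0, -2.7, -0.014, -0.006, 0.02, 1, 0, 0, 0, 0, 0, 0.02, 1, 0, 0, 0, 0, 0, 0, 1])

```text
clock: 12.92
eef_pos: [418.6, -312.4, 84.3]
tool_rot: [-3.139, -0.002, 1.66]
force: [0.4, 0.3, -0.7]
width: 53.2
gripper_force: 63.0
```

```bash
python3 -c "
from h import *
go(421.3,-314,11.5,.095+np.pi/2)
for n in ('top','side'): cv2.imwrite(f'pics/{n}3.png',ctrl.get_image(n)[:,:,::-1])"
```

```text
shift mm [-2.   2.7 72.8] turn deg [-0.1 -0.1 -0.3] pos [ 418.6 -312.4   84.3] rot [-3.139e+00 -2.000e-03  1.660e+00] q7 0.23 w 53.2 gf 63.0 t 12.9
```

View pics/side3.png

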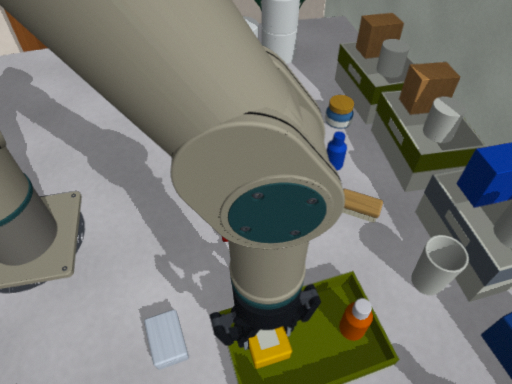

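Amber stands upright in the tray at (356,320), and the yellow tin is held above the tray's near end at (269,346). Lower it a little farther from the end wall.

>>> carry_out(deltas=[0, 0, 0, -0.002, 0.005, 0.01, 1, 0, 0, 0, 0, 0, 0.02, 1, 0, 0, 0, 0, 0, 0.02, 1, 0, 0, 0, 0, 0, 0.012, 1, 0, 0, 0, 0, 0, 0.006, 1, 0, 0, 0, 0, 0, 0, 1, 0, 0, 0, 0, 0, 0, 1])

```text
clock: 13.9
eef_pos: [425.4, -314.6, 17.8]
tool_rot: [3.141, 0.001, 1.661]
force: [-0.9, -0.5, -0.8]
width: 53.0
gripper_force: 63.0
```

```bash
python3 -c "
from h import *
go(424,-314,11.2,.095+np.pi/2);print(ctrl.read_state()['force'])"
```

```text
shift mm [ 0.7 -1.4  6.6] turn deg [ 0.1  0.  -0.3] pos [ 425.4 -314.6   17.8] rot [3.141e+00 1.000e-03 1.661e+00] q7 0.16 w 53.0 gf 63.0 t 13.9
[-0.86038223 -0.53836592 -0.82112229]
```

>>> carry_out(deltas=[0, 0, 0, 0, 0, 0.003, 1, 0, 0, 0, 0, 0, 0.002, 1, 0, 0, 0, 0, 0, 0.001, 1, 0, 0, 0, 0, 0, 0.001, 1, 0, 0, 0, 0, 0, 0, 1])

```text
clock: 14.52
eef_pos: [424.9, -314.3, 11.2]
tool_rot: [-3.142, 0.001, 1.661]
force: [-1.0, 1.3, 9.3]
width: 52.8
gripper_force: 64.1
```

>>> carry_out(deltas=[0, 0, 0, 0, 0, 0, -0.35, 0, 0, 0, 0, 0, 0, -0.4, 0, 0, 0, 0, 0, 0, -0.4])

```text
clock: 14.9
eef_pos: [425.0, -314.3, 10.2]
tool_rot: [-3.142, -0.0, 1.661]
force: [0.0, 0.2, -0.3]
width: 59.6
gripper_force: 0.0
```

Released cleanly. Rise, then work out the brush.

>>> carry_out(deltas=[0, 0, 0, 0, 0, -0.01, -0.4, 0, 0, 0, 0, 0, -0.03, -0.4, 0, 0, 0, 0, 0, -0.05, -0.4, 0, 0, 0, 0, 0, -0.05, -0.6, 0, 0, 0, 0, 0, 0, -1, 0, 0, 0, 0, 0, 0, -1])

```text
clock: 15.65
eef_pos: [424.4, -314.4, 150.4]
tool_rot: [-3.141, 0.0, 1.661]
force: [-0.9, -0.8, -0.2]
width: 85.2
gripper_force: 0.0
```

```bash
python3 -c "
from h import *
go(672,-69,9,-.615)"
```

```text
shift mm [222.2 268.7 141.2] turn deg [ -0.    0.  -49.6] pos [ 424.4 -314.4  150.4] rot [-3.141  0.     1.661] q7 0.29 w 85.2 gf 0.0 t 15.7
```

>>> carry_out(deltas=[0, 0, 0, 0.02, 0.025, 0, -1, 0, 0, 0, 0.029, 0.035, 0, -1, 0, 0, 0, 0.029, 0.035, 0, -1, 0, 0, 0, 0.029, 0.035, 0, -1, 0, 0, 0, 0.029, 0.035, 0, -1, 0, 0, 0, 0.029, 0.035, 0, -1, 0, 0, 0, 0.029, 0.035, 0, -1, 0, 0, -10, 0.028, 0.034, 0, -1, 0, 0, -10, 0, 0, 0.02, -1, 0, 0, -10, 0, 0, 0.02, -1, 0, 0, -10, 0, 0, 0.02, -1, 0, 0, -9.6, 0, 0, 0, -1])

```text
clock: 17.15
eef_pos: [670.0, -68.9, 86.0]
tool_rot: [-3.137, -0.006, 2.533]
force: [0.3, -0.2, -0.1]
width: 85.3
gripper_force: 0.0
```

```bash
python3 -c "
from h import *
go(672,-69,9,-.615)"
```

```text
shift mm [-2.2  1.4 76.9] turn deg [-0.2 -0.4  0.4] pos [670.  -68.9  86. ] rot [-3.137 -0.006  2.533] q7 0.54 w 85.3 gf 0.0 t 17.1
```

>>> carry_out(deltas=[0, 0, 0, -0.002, 0.001, 0.02, -1, 0, 0, 0, 0, 0, 0.025, -1, 0, 0, 0, 0, 0, 0.02, -1, 0, 0, 0, 0, 0, 0.01, -1, 0, 0, 0, 0, 0, 0.004, -1, 0, 0, 0, 0, 0, 0, -1, 0, 0, 0, 0, 0, 0, 1, 0, 0, 0, 0, 0, 0, 1, 0, 0, 0, 0, 0, 0, 1, 0, 0, 0, 0, 0, 0, 1, 0, 0, 0, 0, 0, 0, 1])

```text
clock: 18.52
eef_pos: [675.8, -69.3, 12.2]
tool_rot: [3.141, 0.001, 2.526]
force: [0.2, 0.1, 5.8]
width: 40.9
gripper_force: 62.5
```

```bash
python3 -c "
from h import *
go(672,-69,9,-.615);print(ctrl.read_state()['force'])
for n in ('top','side'): cv2.imwrite(f'pics/{n}4.png',ctrl.get_image(n)[:,:,::-1])"
```

```text
shift mm [ 3.3 -1.9  3.2] turn deg [ 0.   0.1 -0. ] pos [675.8 -69.3  12.2] rot [3.141e+00 1.000e-03 2.526e+00] q7 0.48 w 40.9 gf 62.5 t 18.5
[0.21040296 0.10201025 5.82705709]
```

View pics/side4.png

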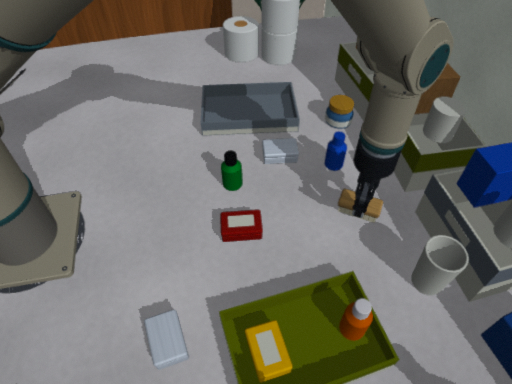

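The brush is gripped at (362,204) but high on the wood, so I regrip lower. In the olive tray, yellow at (268,348) and amber at (356,320) both sit flat.

>>> carry_out(deltas=[0, 0, 0, 0, 0, 0, -0.4, 0, 0, 0, 0, 0, 0, -0.4, 0, 0, 0, 0, 0, 0, -0.4, 0, 0, 0, 0, 0, 0.004, -0.4, 0, 0, 0, 0, 0, 0.002, -0.4, 0, 0, 0, 0, 0, 0, -0.4, 0, 0, 0, 0, 0, 0, 1, 0, 0, 0, 0, 0, 0, 1, 0, 0, 0, 0, 0, 0, 1, 0, 0, 0, 0, 0, 0, 1])

```text
clock: 19.88
eef_pos: [675.4, -69.3, 5.6]
tool_rot: [3.141, 0.0, 2.527]
force: [0.8, 0.8, 1.1]
width: 41.3
gripper_force: 61.6
```

>>> carry_out(deltas=[0, 0, 0, 0, 0, -0.01, 1, 0, 0, 0, 0, 0, -0.03, 1, 0, 0, 0, 0, 0, -0.04, 1, 0, 0, 0, 0, 0, -0.04, 1, 0, 0, 9.8, 0, 0, 0, 1, 0, 0, 9.8, 0, 0, 0, 1, 0, 0, 9.8, 0, 0, 0, 1, 0, 0, 9.8, 0, 0, 0, 1, 0, 0, 9.8, 0, 0, 0, 1])

```text
clock: 21.0
eef_pos: [674.9, -69.2, 125.7]
tool_rot: [-3.141, -0.0, 1.666]
force: [-0.4, -0.5, -0.9]
width: 41.2
gripper_force: 61.3
```

```bash
python3 -c "
from h import *
go(500.5,-308,12,.095+np.pi/2)"
```

```text
shift mm [-221.2 -196.2  113.7] turn deg [-0. -0.  0.] pos [674.9 -69.2 125.7] rot [-3.141 -0.     1.666] q7 -0.15 w 41.2 gf 61.3 t 21.0
```

>>> carry_out(deltas=[0, 0, 0, -0.016, -0.014, 0, 1, 0, 0, 0, -0.028, -0.025, 0, 1, 0, 0, 0, -0.028, -0.025, 0, 1, 0, 0, 0, -0.028, -0.025, 0, 1, 0, 0, 0, -0.028, -0.025, 0, 1, 0, 0, 0, -0.028, -0.025, 0, 1, 0, 0, 0, -0.028, -0.025, 0, 1, 0, 0, 0, -0.025, -0.022, 0, 1, 0, 0, 0, -0.012, -0.01, 0, 1, 0, 0, 0, 0, 0, 0.02, 1, 0, 0, 0, 0, 0, 0, 1, 0, 0, 0, 0, 0, 0, 1])

```text
clock: 22.5
eef_pos: [502.9, -308.2, 105.8]
tool_rot: [3.141, -0.0, 1.673]
force: [0.2, 0.4, -0.2]
width: 41.3
gripper_force: 61.3
```

```bash
python3 -c "
from h import *
go(500.5,-308,11,.095+np.pi/2)"
```

```text
shift mm [ 0.5 -2.4 94.8] turn deg [ 0.  -0.   0.4] pos [ 502.9 -308.2  105.8] rot [ 3.141 -0.     1.673] q7 0.2 w 41.3 gf 61.3 t 22.5
```

>>> carry_out(deltas=[0, 0, 0, 0, -0.0025, 0.02, 1, 0, 0, 0, 0, 0, 0.025, 1, 0, 0, 0, 0, 0, 0.02, 1, 0, 0, 0, 0, 0, 0.012, 1, 0, 0, 0, 0, 0, 0.008, 1, 0, 0, 0, 0, 0, 0.003, 1, 0, 0, 0, 0, 0, 0, 1, 0, 0, 0, 0, 0, 0, 1])

```text
clock: 23.5
eef_pos: [500.1, -309.3, 17.8]
tool_rot: [3.141, 0.0, 1.671]
force: [-1.0, -0.1, -1.0]
width: 41.4
gripper_force: 61.3
```

```bash
python3 -c "
from h import *
go(500.5,-308,10.6,.095+np.pi/2);print(ctrl.read_state()['force'])"
```

```text
shift mm [1.3 0.5 7.2] turn deg [0.  0.  0.3] pos [ 500.1 -309.3   17.8] rot [3.141 0.    1.671] q7 0.14 w 41.4 gf 61.3 t 23.5
[-1.03757713 -0.13546455 -0.96790646]
```

>>> carry_out(deltas=[0, 0, 0, 0, 0, 0.003, 1, 0, 0, 0, 0, 0, 0.002, 1, 0, 0, 0, 0, 0, 0.001, 1, 0, 0, 0, 0, 0, 0.001, 1, 0, 0, 0, 0, 0, 0, 1])

```text
clock: 24.12
eef_pos: [499.6, -309.9, 11.6]
tool_rot: [3.142, 0.001, 1.671]
force: [-5.6, -0.1, 10.8]
width: 41.0
gripper_force: 62.3
```

>>> carry_out(deltas=[0, 0, 0, 0, 0, 0, -0.15, 0, 0, 0, 0, 0, 0, -0.2, 0, 0, 0, 0, 0, 0, -0.2, 0, 0, 0, 0, 0, -0.01, -0.2, 0, 0, 0, 0, 0, -0.03, -0.2, 0, 0, 0, 0, 0, -0.05, -0.2, 0, 0, 0, 0, 0, -0.06, -0.4, 0, 0, 0, 0, 0, 0, -1, 0, 0, 0, 0, 0, 0, -1])

```text
clock: 25.25
eef_pos: [499.7, -309.2, 160.6]
tool_rot: [3.141, 0.0, 1.671]
force: [-0.1, 0.6, -1.2]
width: 85.6
gripper_force: 0.0
```

```bash
python3 -c "
from h import *
go(429.3,60.5,24,-.145)"
```

```text
shift mm [374.9 -32.9 136.5] turn deg [ -0.    0.  -75.9] pos [ 499.7 -309.2  160.6] rot [3.141 0.    1.671] q7 0.24 w 85.6 gf 0.0 t 25.2
```

>>> carry_out(deltas=[0, 0, 0, 0.03, -0.003, 0, -1, 0, 0, 0, 0.043, -0.004, 0, -1, 0, 0, 0, 0.043, -0.004, 0, -1, 0, 0, 0, 0.043, -0.004, 0, -1, 0, 0, 0, 0.043, -0.004, 0, -1, 0, 0, 0, 0.043, -0.004, 0, -1, 0, 0, 0, 0.043, -0.004, 0, -1, 0, 0, 0, 0.043, -0.004, 0, -1, 0, 0, 0, 0.03, -0.002, 0, -1, 0, 0, 7, 0.014, 0, 0.02, -1, 0, 0, 7, 0, 0, 0.015, -1, 0, 0, 0, 0, 0, 0, -1])

```text
clock: 26.75
eef_pos: [427.5, 60.6, 123.7]
tool_rot: [-3.137, 0.002, 1.429]
force: [0.2, 0.7, 0.2]
width: 85.3
gripper_force: 0.0
```

```bash
python3 -c "
from h import *
go(429.3,60.5,24,-.145+np.pi/2)
for n in ('top','side'): cv2.imwrite(f'pics/{n}5.png',ctrl.get_image(n)[:,:,::-1])"
```

```text
shift mm [ 0.3  2.2 99.7] turn deg [-0.3  0.1  0.2] pos [427.5  60.6 123.7] rot [-3.137e+00  2.000e-03  1.429e+00] q7 -0.73 w 85.3 gf 0.0 t 26.8
```

View pics/side5.png

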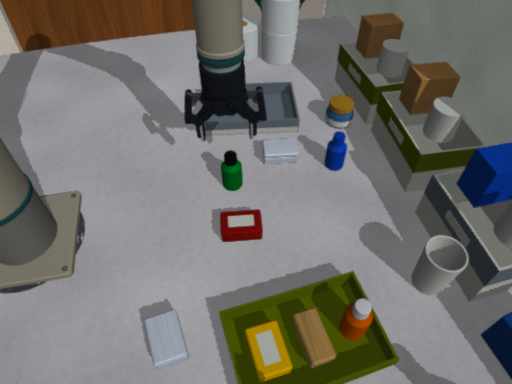

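The olive tray holds yellow (268,349), brush (315,336) and amber (356,320), each flat and apart. The gripper is above the green bottle at (232,171).

>>> carry_out(deltas=[0, 0, 0, 0, 0.001, 0.02, -1, 0, 0, 0, 0, 0, 0.03, -1, 0, 0, 0, 0, 0, 0.025, -1, 0, 0, 0, 0, 0, 0.015, -1, 0, 0, 0, 0, 0, 0.008, -1, 0, 0, 0, 0, 0, 0, -1, 0, 0, 0, 0, 0, 0, 1, 0, 0, 0, 0, 0, 0, 1, 0, 0, 0, 0, 0, 0, 1, 0, 0, 0, 0, 0, 0, 1, 0, 0, 0, 0, 0, 0, 1])

```text
clock: 28.22
eef_pos: [430.8, 60.5, 28.2]
tool_rot: [3.14, 0.0, 1.427]
force: [-1.5, 0.1, 5.8]
width: 42.4
gripper_force: 59.9
```

>>> carry_out(deltas=[0, 0, 0, 0, 0, -0.02, 1, 0, 0, 0, 0, 0, -0.04, 1, 0, 0, 0, 0, 0, -0.04, 1, 0, 0, 0, 0, 0, -0.02, 1, 0, 0, 0, 0, 0, 0, 1])

```text
clock: 28.85
eef_pos: [431.2, 60.5, 148.5]
tool_rot: [3.138, -0.001, 1.426]
force: [0.7, -1.1, -1.4]
width: 42.4
gripper_force: 61.3
```

```bash
python3 -c "
from h import *
go(567,287,31,-.145+np.pi/2)"
```

```text
shift mm [243.6 101.4 118. ] turn deg [ 0.2 -0.   0. ] pos [431.2  60.5 148.5] rot [ 3.138e+00 -1.000e-03  1.426e+00] q7 -0.89 w 42.4 gf 61.3 t 28.9
```

>>> carry_out(deltas=[0, 0, 0, 0.016, 0.007, 0, 1, 0, 0, 0, 0.031, 0.013, 0, 1, 0, 0, 0, 0.031, 0.013, 0, 1, 0, 0, 0, 0.031, 0.013, 0, 1, 0, 0, 0, 0.031, 0.013, 0, 1, 0, 0, 0, 0.031, 0.013, 0, 1, 0, 0, 0, 0.031, 0.013, 0, 1, 0, 0, 0, 0.026, 0.011, 0, 1, 0, 0, 0, 0.015, 0.006, 0, 1, 0, 0, 0, 0, 0, 0.02, 1, 0, 0, 0, 0, 0, 0, 1, 0, 0, 0, 0, 0, 0, 1])

```text
clock: 30.35
eef_pos: [565.4, 285.5, 126.3]
tool_rot: [-3.14, 0.002, 1.427]
force: [0.4, 0.0, -0.8]
width: 42.0
gripper_force: 61.3
```

```bash
python3 -c "
from h import *
go(567,287,33,-.145+np.pi/2)"
```

```text
shift mm [ 1.9  1.5 93.3] turn deg [-0.1  0.1  0.1] pos [565.4 285.5 126.3] rot [-3.140e+00  2.000e-03  1.427e+00] q7 -1.08 w 42.0 gf 61.3 t 30.4
```

>>> carry_out(deltas=[0, 0, 0, 0.001, 0.001, 0.02, 1, 0, 0, 0, 0, 0, 0.025, 1, 0, 0, 0, 0, 0, 0.02, 1, 0, 0, 0, 0, 0, 0.012, 1, 0, 0, 0, 0, 0, 0.007, 1, 0, 0, 0, 0, 0, 0.002, 1, 0, 0, 0, 0, 0, 0, 1, 0, 0, 0, 0, 0, 0, 1])

```text
clock: 31.35
eef_pos: [567.6, 287.5, 42.0]
tool_rot: [3.141, -0.001, 1.427]
force: [0.6, 0.8, -1.7]
width: 42.3
gripper_force: 61.3
```

```bash
python3 -c "
from h import *
go(567,287,33,-.145+np.pi/2);print(ctrl.read_state()['force'])"
```

```text
shift mm [-0.6 -0.5  9. ] turn deg [ 0.1 -0.   0.1] pos [567.6 287.5  42. ] rot [ 3.141e+00 -1.000e-03  1.427e+00] q7 -1.14 w 42.3 gf 61.3 t 31.4
[ 0.6442531   0.76677353 -1.72588367]
```

>>> carry_out(deltas=[0, 0, 0, 0, 0, 0.004, 1, 0, 0, 0, 0, 0, 0.002, 1, 0, 0, 0, 0, 0, 0.001, 1, 0, 0, 0, 0, 0, 0.001, 1, 0, 0, 0, 0, 0, 0, 1, 0, 0, 0, 0, 0, 0, 1])

```text
clock: 32.1
eef_pos: [567.2, 287.3, 33.3]
tool_rot: [3.142, -0.0, 1.427]
force: [-0.3, 0.2, -1.9]
width: 42.1
gripper_force: 61.4
```

>>> carry_out(deltas=[0, 0, 0, 0, 0, 0.001, 1, 0, 0, 0, 0, 0, 0, 1, 0, 0, 0, 0, 0, 0, 1])

```text
clock: 32.48
eef_pos: [567.3, 287.3, 33.3]
tool_rot: [3.141, 0.0, 1.427]
force: [-2.3, -1.4, 5.2]
width: 42.5
gripper_force: 62.1
```

Contact. Release and rise.

>>> carry_out(deltas=[0, 0, 0, 0, 0, 0, -0.2, 0, 0, 0, 0, 0, 0, -0.3, 0, 0, 0, 0, 0, 0, -0.3, 0, 0, 0, 0, 0, -0.02, -0.3, 0, 0, 0, 0, 0, -0.04, -0.3, 0, 0, 0, 0, 0, -0.05, -0.3, 0, 0, 0, 0, 0, -0.03, -0.5, 0, 0, 0, 0, 0, 0, -1])

```text
clock: 33.48
eef_pos: [568.9, 288.7, 176.6]
tool_rot: [3.136, -0.004, 1.427]
force: [0.9, -0.7, 0.3]
width: 79.9
gripper_force: 0.0
```

```bash
python3 -c "
from h import *
go(425.7,-65,6,-.12)"
```

```text
shift mm [-371.3  -91.9  168.5] turn deg [ 0.1 -0.4 88.6] pos [568.9 288.7 176.6] rot [ 3.136 -0.004  1.427] q7 -1.05 w 79.9 gf 0.0 t 33.5
```

>>> carry_out(deltas=[0, 0, 0, -0.025, -0.006, 0, -1, 0, 0, 0, -0.043, -0.011, 0, -1, 0, 0, 0, -0.043, -0.011, 0, -1, 0, 0, 0, -0.043, -0.011, 0, -1, 0, 0, 0, -0.043, -0.011, 0, -1, 0, 0, 0, -0.043, -0.011, 0, -1, 0, 0, 0, -0.043, -0.011, 0, -1, 0, 0, 0, -0.043, -0.01, 0, -1, 0, 0, 0, -0.03, -0.007, 0, -1, 0, 0, 9.5, -0.015, -0.003, 0.01, -1, 0, 0, 9.5, 0, 0, 0.02, -1, 0, 0, 9.5, 0, 0, 0.02, -1])

```text
clock: 34.98
eef_pos: [422.7, -67.3, 121.9]
tool_rot: [3.142, 0.0, 0.923]
force: [-0.2, -0.4, -0.6]
width: 85.3
gripper_force: 0.0
```

>>> carry_out(deltas=[0, 0, 10, 0, 0, 0.01, -1, 0, 0, 10, 0, 0, 0.01, -1, 0, 0, 10, 0, 0, 0.01, -1, 0, 0, 10, 0, 0, 0.01, -1, 0, 0, 10, 0, 0, 0, -1, 0, 0, 10, 0, 0, 0, -1, 0, 0, 0, 0, 0, 0, -1, 0, 0, 0, 0, 0, 0, -1])

```text
clock: 35.98
eef_pos: [422.9, -66.6, 82.3]
tool_rot: [-3.141, 0.0, -0.114]
force: [0.1, -0.7, 0.4]
width: 85.3
gripper_force: 0.0
```

```bash
python3 -c "
from h import *
go(425.7,-65,6,-.12)"
```

```text
shift mm [ 2.6 -1.9 76.3] turn deg [-0.   0.   0.3] pos [422.9 -66.6  82.3] rot [-3.141  0.    -0.114] q7 -1.73 w 85.3 gf 0.0 t 36.0
```

>>> carry_out(deltas=[0, 0, 0, 0.003, -0.002, 0.015, -1, 0, 0, 0, 0, 0, 0.02, -1, 0, 0, 0, 0, 0, 0.02, -1, 0, 0, 0, 0, 0, 0.012, -1, 0, 0, 0, 0, 0, 0.008, -1, 0, 0, 0, 0, 0, 0, -1, 0, 0, 0, 0, 0, 0, 1, 0, 0, 0, 0, 0, 0, 1, 0, 0, 0, 0, 0, 0, 1, 0, 0, 0, 0, 0, 0, 1, 0, 0, 0, 0, 0, 0, 1])

```text
clock: 37.35
eef_pos: [425.1, -65.7, 13.8]
tool_rot: [3.139, 0.003, -0.117]
force: [-0.6, 1.2, 6.1]
width: 52.7
gripper_force: 63.5
```

>>> carry_out(deltas=[0, 0, 0, 0, 0, -0.02, 1, 0, 0, 0, 0, 0, -0.04, 1, 0, 0, 0, 0, 0, -0.04, 1, 0, 0, -10, 0, 0, -0.02, 1, 0, 0, -10, 0, 0, 0, 1, 0, 0, -10, 0, 0, 0, 1, 0, 0, -10, 0, 0, 0, 1, 0, 0, -10, 0, 0, 0, 1, 0, 0, -10, 0, 0, 0, 1, 0, 0, -10, 0, 0, 0, 1, 0, 0, -10, 0, 0, 0, 1, 0, 0, -9, 0, 0, 0, 1])

```text
clock: 38.85
eef_pos: [425.0, -65.9, 133.1]
tool_rot: [-3.137, 0.003, 1.442]
force: [0.2, 0.6, -1.1]
width: 52.1
gripper_force: 63.4
```

```bash
python3 -c "
from h import *
go(463,302,12,-.145+np.pi/2)"
```

```text
shift mm [370.1  -9.1 119.9] turn deg [-0.3  0.2  0.9] pos [425.  -65.9 133.1] rot [-3.137e+00  3.000e-03  1.442e+00] q7 -1.03 w 52.1 gf 63.4 t 38.9
```

>>> carry_out(deltas=[0, 0, 0, 0.025, -0.001, 0, 1, 0, 0, 0, 0.043, -0.001, 0, 1, 0, 0, 0, 0.043, -0.001, 0, 1, 0, 0, 0, 0.043, -0.001, 0, 1, 0, 0, 0, 0.043, -0.001, 0, 1, 0, 0, 0, 0.043, -0.001, 0, 1, 0, 0, 0, 0.043, -0.001, 0, 1, 0, 0, 0, 0.043, -0.001, 0, 1, 0, 0, 0, 0.03, -0.001, 0, 1, 0, 0, 0.9, 0.014, 0, 0.02, 1, 0, 0, 0, 0, 0, 0.02, 1, 0, 0, 0, 0, 0, 0, 1])

```text
clock: 40.35
eef_pos: [464.8, 299.7, 90.2]
tool_rot: [-3.135, 0.007, 1.421]
force: [-0.3, -0.2, -0.5]
width: 52.8
gripper_force: 63.4
```

```bash
python3 -c "
from h import *
go(463,302,19,-.145+np.pi/2)
for n in ('top','side'): cv2.imwrite(f'pics/{n}6.png',ctrl.get_image(n)[:,:,::-1])"
```

```text
shift mm [ 2.5 -1.7 71.2] turn deg [-0.4  0.4 -0.3] pos [464.8 299.7  90.2] rot [-3.135  0.007  1.421] q7 -1.63 w 52.8 gf 63.4 t 40.4
```

View pics/side6.png

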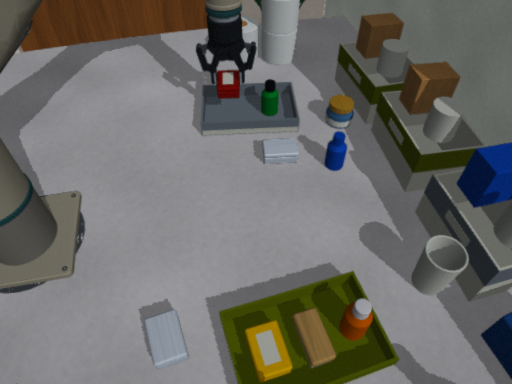

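The green bottle stands in the grey tray at (270,98), and the red tin is held over the tray's near end at (229,85). Lower it.

>>> carry_out(deltas=[0, 0, 0, 0, -0.001, 0.015, 1, 0, 0, 0, 0, 0, 0.02, 1, 0, 0, 0, 0, 0, 0.015, 1, 0, 0, 0, 0, 0, 0.008, 1, 0, 0, 0, 0, 0, 0.003, 1, 0, 0, 0, 0, 0, 0, 1, 0, 0, 0, 0, 0, 0, 1])

```text
clock: 41.32
eef_pos: [464.9, 302.4, 31.6]
tool_rot: [-3.138, 0.002, 1.421]
force: [-0.6, 0.0, -1.3]
width: 52.8
gripper_force: 63.4
```

```bash
python3 -c "
from h import *
go(463,302,18.8,-.145+np.pi/2);print(ctrl.read_state()['force'])"
```

```text
shift mm [-0.7 -1.8 12.9] turn deg [-0.2  0.1 -0.3] pos [464.9 302.4  31.6] rot [-3.138e+00  2.000e-03  1.421e+00] q7 -1.71 w 52.8 gf 63.4 t 41.3
[-0.62687102  0.0151645  -1.33983502]
```

>>> carry_out(deltas=[0, 0, 0, 0, 0, 0.004, 1, 0, 0, 0, 0, 0, 0.003, 1, 0, 0, 0, 0, 0, 0.002, 1, 0, 0, 0, 0, 0, 0.001, 1, 0, 0, 0, 0, 0, 0, 1, 0, 0, 0, 0, 0, 0, 1])

```text
clock: 42.08
eef_pos: [464.6, 302.1, 21.3]
tool_rot: [-3.137, 0.003, 1.421]
force: [0.5, -0.2, -0.5]
width: 52.3
gripper_force: 63.4
```

>>> carry_out(deltas=[0, 0, 0, 0, 0, 0.001, 1, 0, 0, 0, 0, 0, 0.001, 1, 0, 0, 0, 0, 0, 0, 1, 0, 0, 0, 0, 0, 0, 1])

```text
clock: 42.58
eef_pos: [464.6, 302.1, 19.2]
tool_rot: [-3.137, 0.003, 1.421]
force: [0.5, -0.4, -1.0]
width: 52.5
gripper_force: 63.4
```

>>> carry_out(deltas=[0, 0, 0, 0, 0, 0.001, 1, 0, 0, 0, 0, 0, 0, 1, 0, 0, 0, 0, 0, 0, 1])

```text
clock: 42.95
eef_pos: [464.6, 302.1, 18.9]
tool_rot: [-3.138, 0.003, 1.421]
force: [-0.9, -1.0, 5.3]
width: 52.3
gripper_force: 64.1
```

>>> carry_out(deltas=[0, 0, 0, 0, 0, 0, -0.35, 0, 0, 0, 0, 0, 0, -0.4, 0, 0, 0, 0, 0, 0, -0.4, 0, 0, 0, 0, 0, -0.01, -0.4, 0, 0, 0, 0, 0, -0.03, -0.4, 0, 0, 0, 0, 0, -0.05, -0.4, 0, 0, 0, 0, 0, -0.06, -0.4, 0, 0, 0, -0.05, 0, 0, -0.4, 0, 0, 0, -0.06, 0, 0, -0.4, 0, 0, 0, -0.06, 0, 0, -0.4, 0, 0, 0, -0.03, 0, 0, -0.4, 0, 0, 0, 0, 0, 0, -0.4])

```text
clock: 44.45
eef_pos: [434.9, 101.8, 169.0]
tool_rot: [-3.137, 0.005, 1.417]
force: [0.6, 1.1, 1.7]
width: 59.7
gripper_force: 0.0
```

```bash
python3 -c "
from h import *
I=[ctrl.get_image(n) for n in ('side','top')]
for n,i in zip(('side','top'),I): cv2.imwrite(f'pics/{n}7.png',i[:,:,::-1])
cv2.imwrite('pics/fin.png',np.vstack([np.hstack([cv2.resize(I[0][70:150,190:310],(400,267)),cv2.resize(I[0][265:384,210:400],(400,267))]),cv2.resize(I[1][90:240,60:480],(800,286))])[:,:,::-1])"
```

```text
(no output)
```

View pics/fin.png

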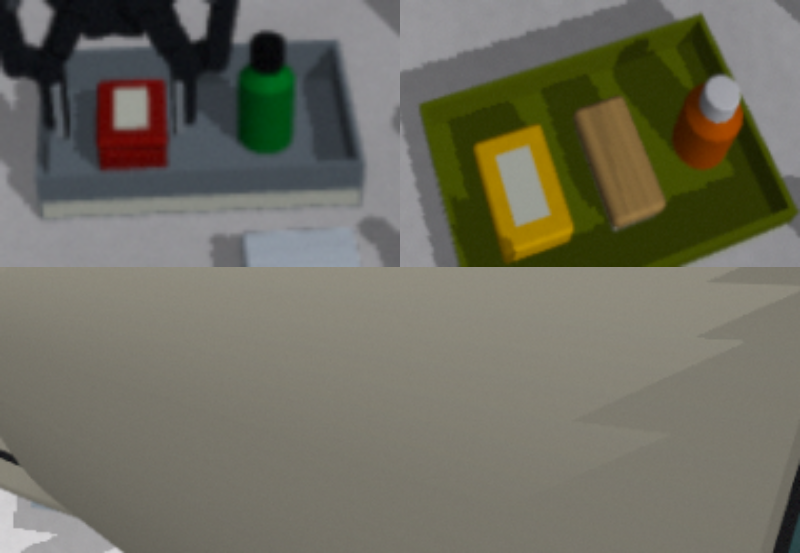

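All five items sit flat and apart in the right trays: red and green in the grey tray, yellow, brush and amber in the olive one. The gripper is clear of everything.

```bash
python3 -c "
from cell import ctrl
print(ctrl.finish_job())"
```

```text
the job is handed in; nothing more can be done
None
```

Both guest kits are made up and handed in at about 45 s: amber bottle, yellow tin and nail brush in the olive tray, green bottle and red tin in the grey tray, with the blue bottle and metal tin never touched.

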